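# Weigh one bottle of resist from a packed crate

### The job

Take the amber bottle with the red cap out of the tightly packed crate and stand it upright in the middle of the balance's round pan, setting it down rather than dropping it. Leave the blue-capped bottle beside it standing in the crate.

Things in the scene. Friction and masses are not known exactly. Their poses are not given: they have to be found in the camera images.
- red_bottle: Amber bottle, red cap, upright in one of the crate's two inner places, 190 to 310 g. Origin: centre of its underside, z up. Body 60 mm diameter to 85 mm height, shoulder to 103, neck 22 diameter to 112, straight cap 28 diameter from 112 to 140 (top). Bottles touch it all round: only the cap is free to grip. A white bottle with a red cap outside the crate is not meant.
- blue_bottle: Bottle of the same shape and size with a blue cap, in the crate's other inner place, next to the red-capped one. Origin: centre of its underside, z up. It stays there.
- crate: Grey open crate, fixed, 253 (x) by 192 (y) by 75 mm high, walls and floor 5 mm. Origin: centre of its underside, z up. Holds 12 bottles of one size, 4 along x by 3 along y, 60.4 mm apart centre to centre, the other 10 with white or black caps; cap tops 145 mm above the table. Between caps, fingers have most room along the crate's diagonals (45 degrees to x and y).
- pan (a point): Centre of the upper face of the balance's round steel pan: 120 mm diameter, flat, rigid, 74 mm above the table, z up. The white balance body beneath (fixed, 240 by 180 mm, up to 59 mm high) extends mostly to the pan's -x side; its display is there.

How it is judged (in metres and radians):
On the way:
1. the red-capped bottle is lifted clear out of the crate, its underside above the neighbours' shoulders (z of red_bottle in the frame of crate above 0.11 m), for 0.1 s.
At the end, for the whole second after the job is handed in: The red-capped bottle stands released and at rest on the balance pan, its axis within 20 mm of the pan's centre, its underside within 5 mm of the pan's face, upright within 10 degrees; the blue-capped bottle stands upright (within 10 degrees) within 20 mm of where it started (horizontal distance between red_bottle and pan below 0.02 m and z of red_bottle in the frame of pan between -0.005 and 0.005 m and angle between each of red_bottle, blue_bottle's own z axis and vertical below 0.17 rad and linear speed of red_bottle below 0.02 m/s and distance of blue_bottle from where it was at the start of the episode below 0.02 m); the robot touches nothing.
It fails at once if the red-capped bottle is dropped or knocked: it moves faster than 0.5 m/s with no finger on it (a fall of more than about 13 mm) (linear speed of red_bottle above 0.5 m/s and contact force between the fingers and red_bottle below 0.05 N).
It fails at once if the blue-capped bottle is pulled up out of its place by more than 40 mm (z of blue_bottle in the frame of crate above 0.045 m).
It also fails if it takes over 38 s, if anything falls off the work surface, if the arm or the gripper's body presses on something with over 40 N, if the wrist force passes 120 N, or if a joint passes its speed limit or range.

### The arm

A 7-joint arm with a two-finger parallel gripper is mounted at the origin on the work surface. World frame = base frame: x ahead of the robot, y to its left, z up, the work surface at z = 0. Lengths are in m, angles in degrees, forces in N, time in s.
With the tool pointing down it reaches from about 0.425 to 0.875 m from the base axis. Payload 4.7 kg.
Tool frame: the origin (TCP) lies at the very end of the fingers, on their centre line; the grasp point (between the pads) lies 19 mm behind it; z points along the fingers, y is the line along which they close (so a half turn about z gives the same grasp; the last joint's range is limited). The gripper opens to 87 mm and grips with 3 to 60 N. Pads are 19 mm wide; open, the fingers measure 117 mm over their backs; the gripper's body (75 mm by 190 mm) begins 51 mm behind the grasp point.
Start: joints at [64.865, 18.392, -4.016, 83.108, 1.295, 78.541, -3.26], TCP at [0.284, -0.585, 0.223] pointing down, gripper open.
Joint ranges: [-163.93, 163.93], [-17.29, 119.83], [-79.2, 71.16], [3.27, 140.29], [-89.18, 269.18], [5.43, 117.66], [-154.24, 154.24]. Speed limits (degrees/s): [147.25, 147.25, 180, 180, 180, 180, 180].

### API

Orientations are given as [roll, pitch, yaw] about the fixed x, y, z axes, in that order (R = Rz(yaw) Ry(pitch) Rx(roll)).
In Python, from cell import telemetry, cams, env gives the robot as it stands.
- The arm moves only by the tool arm_command, never from a script. Its argument "series" is text: rows parted by semicolons, each of 5 numbers parted by spaces: the shift along the tool's x, y, z in mm, then the turn about the tool's z in rad, then the closure in counts, from 0 (fully open) to 255 (shut). A call has 1 to 20 rows; each row shifts and turns the commanded pose from where the row before left it, along the tool's axes as they then stand; what a row does not reach is not made up. A row lasts 1/12 s, in which the tool goes at most 41.7 mm and 7.16 degrees, less where a joint would pass 70% of its speed; a pose out of reach is approached as far as the arm can. A call is refused whole if a number of a shift passes 41.7 or a number of a turn 0.125, either way. A call with a gripper value outside its range is refused whole. The fingers move at their own pace and stop on an object; "squeeze" is the grip in N (left out, the last holds). Time passes only in rows, so rows that do not move let the fingers close. It gives the time, the measured TCP pose, the force, the opening and the grip force at its end, in the units of the state.
- telemetry.get_obs(): the state, without advancing time (a new reading comes with each control period).
- cams.read_camera(name): name is "scene" or "side" or "wrist"; returns the picture (384x512x3 uint8, blue, green, red); there is no depth.
- cams.calibration(name): a dict with "K" (3x3 intrinsics, pixels), "origin" and "rotation" of the camera in the world; the wrist camera has in their place "hand_eye" (4x4, takes a point from camera to tool coordinates, whose origin is the TCP and whose axes are the flange's). Camera axes: x right, y down, z forward; pixel columns grow to the right and rows downward; lengths in m; the calibration is good to about 2 mm. A picture is of the moment at which its call begins: read the wrist's pose just before it. calibration takes no time and is no camera call.
- env.sign_off(): hands the job in; it is judged then, once.
The state is a dict: "time_s": time; "qpos": joint angles; "joint_velocities": joint speeds; "effort": joint torques, N m; "tool_pos": TCP position; "tool_rot": TCP orientation; "force": force on the tool from outside, world axes, zero at the start; "wrist_torque": the same for the moment, N m; "grip_width": finger opening in m; "grasp_force": force on a finger pad.
Only numpy, scipy, OpenCV 4.12 (cv2) and the standard library are available. Lean on these libraries where they do the work, as an engineer would, in place of code of your own. Each camera call takes 0.05 s, during which the arm holds its last target. There are 200 camera calls.

## Working session

There is one attempt and no reset: what is moved stays moved. The work goes in short steps, Python scripts to look and compute and a tool call to move; the robot and the scene stay as the last step left them, time stands still between calls to the robot, and variables do not carry over. Pictures are saved under pics/ and viewed, at most 10 in all, crops included, and the job is handed in when it is done.

Besides the shell and the picture viewer there is one more tool, called after "Call:" as name(argument=value, ...), one argument or row to a line, values as JSON. arm_command: Moves the arm, as the interface text tells. Its arguments: {"type":"object","properties":{"series":{"type":"string"},"squeeze":{"type":"number"}},"required":["series"]}

```bash
mkdir -p pics
python3 - <<'E'
from cell import telemetry, cams, env
import cv2,json
o=telemetry.get_obs();print({k:o[k] for k in('time_s','tool_pos','tool_rot','grip_width')})
import numpy as np
a=[]
for n in("scene","side","wrist"):
    im=cams.read_camera(n);cv2.imwrite(f"pics/{n}0.png",im);a.append(im)
    print(n,cams.calibration(n))
cv2.imwrite("pics/both0.png",cv2.resize(np.hstack(a[:2]),(800,300)))
E
```

```text
{'time_s': 0.0, 'tool_pos': array([ 0.28408214, -0.58400935,  0.22146227]), 'tool_rot': array([-1.79889627e+02,  4.98280826e-03,  2.59459237e+01]), 'grip_width': 0.0870652494319271}
scene {'K': array([[402.78018043,   0.        , 261.1383412 ],
       [  0.        , 402.78018043, 186.22459124],
       [  0.        ,   0.        ,   1.        ]]), 'origin': array([0.88393298, 0.23308453, 0.67478388]), 'rotation': array([-143.20443233,    0.47112632,  123.68933172])}
side {'K': array([[346.97103233,   0.        , 249.8418458 ],
       [  0.        , 346.97103233, 182.79575126],
       [  0.        ,   0.        ,   1.        ]]), 'origin': array([0.21940511, 0.41261853, 0.50061552]), 'rotation': array([-1.30927138e+02,  2.52926245e-02, -1.43202803e+02])}
wrist {'K': array([[332.12038061,   0.        , 252.67787171],
       [  0.        , 332.12038061, 189.87189745],
       [  0.        ,   0.        ,   1.        ]]), 'hand_eye': array([[ 4.56503936e-04, -9.65421114e-01, -2.60694965e-01,
         7.17405494e-02],
       [ 9.99999833e-01,  5.32977335e-04, -2.22649915e-04,
        -1.00039721e-04],
       [ 3.53895437e-04, -2.60694820e-01,  9.65421196e-01,
        -1.61510598e-01],
       [ 0.00000000e+00,  0.00000000e+00,  0.00000000e+00,
         1.00000000e+00]])}
```

View pics/scene0.png

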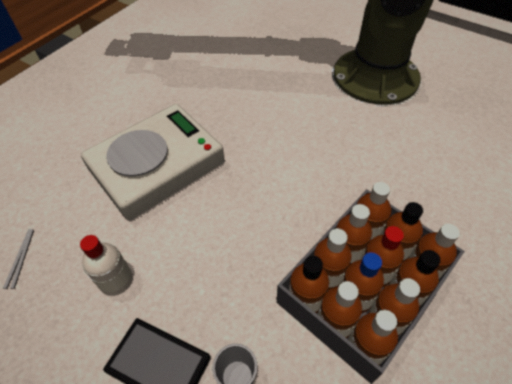

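View pics/side0.png

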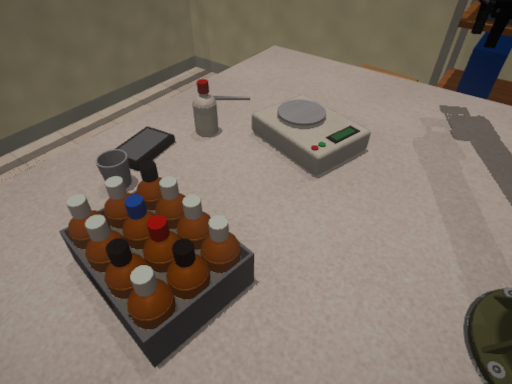

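Scene view: red cap at (393,235), blue cap at (372,262), pan centre at about (137,152). Side view: red cap at (158,228), blue cap at (136,207), pan at about (302,113). The red-capped white decoy is outside the crate, at scene (92,247) and side (203,88).

```bash
cat > h.py <<'E'
import numpy as np, cv2
from scipy.spatial.transform import Rotation as R
from cell import telemetry, cams
def pose(n,o=None):
    c=cams.calibration(n)
    if n!="wrist": return c["K"],np.array(c["origin"]),R.from_euler('xyz',c["rotation"],degrees=True).as_matrix()
    T=R.from_euler('xyz',o["tool_rot"],degrees=True).as_matrix();H=c["hand_eye"]
    return c["K"],o["tool_pos"]+T@H[:3,3],T@H[:3,:3]
def ray(P,uv):
    K,o,Rm=P; d=Rm@np.linalg.inv(K)@[uv[0],uv[1],1]; return o,d/np.linalg.norm(d)
def plane(P,uv,z):
    o,d=ray(P,uv); return o+d*(z-o[2])/d[2]
def tri(rs):
    A=sum(np.eye(3)-np.outer(d,d) for o,d in rs); b=sum((np.eye(3)-np.outer(d,d))@o for o,d in rs)
    x=np.linalg.solve(A,b); return x,[np.linalg.norm((np.eye(3)-np.outer(d,d))@(x-o)) for o,d in rs]
def mask(im,col):
    h=cv2.cvtColor(im,cv2.COLOR_BGR2HSV)
    if col=="red": return cv2.inRange(h,(0,200,90),(4,255,255))|cv2.inRange(h,(170,150,90),(180,255,255))
    return cv2.inRange(h,(108,150,60),(130,255,255))
def blobs(m,amin=40):
    n,l,s,c=cv2.connectedComponentsWithStats(m)
    return [(c[i].round(1),s[i].tolist()) for i in range(1,n) if s[i,4]>amin]
E
python3 - <<'E'
from h import *
I={n:cv2.imread(f"pics/{n}0.png") for n in("scene","side")}
for n in I:
    for c in("red","blue"): print(n,c,blobs(mask(I[n],c),25))
# pan by flood fill
C={}
for n,s in(("scene",(137,152)),("side",(302,113))):
    im=I[n].copy(); print(n,'pan',im[s[1],s[0]], im[s[1]+35,s[0]-10])
    m=np.zeros((386,514),np.uint8)
    cv2.floodFill(cv2.GaussianBlur(im,(3,3),0),m,s,255,(4,)*3,(4,)*3,4|(255<<8))
    m=cv2.morphologyEx(m[1:-1,1:-1],cv2.MORPH_OPEN,np.ones((3,3)))
    ct=max(cv2.findContours(m,0,1)[0],key=cv2.contourArea); e=cv2.fitEllipse(cv2.convexHull(ct)); print(e); C[n]=e[0]
    P=pose(n); q=np.array([plane(P,p[0],.074) for p in cv2.convexHull(ct)]); (cx,cy),r=cv2.minEnclosingCircle(q[:,:2].astype(np.float32)); print('circle',cx,cy,r)
print(tri([ray(pose(n),C[n]) for n in C]))
print('red',tri([ray(pose("scene"),(393,235)),ray(pose("side"),(158,228))]),'blue',tri([ray(pose("scene"),(372,262)),ray(pose("side"),(136,207))]))
E
```

```text
scene red [(array([393.9, 233.7]), [385, 226, 19, 16, 232]), (array([ 88.8, 242.9]), [81, 236, 17, 15, 196])]
scene blue [(array([371.6, 261.4]), [363, 253, 18, 18, 261])]
side red [(array([201.9,  81.5]), [198, 80, 9, 4, 31]), (array([156.3, 221.9]), [147, 215, 20, 15, 225])]
side blue [(array([497.4,  44.6]), [475, 33, 37, 21, 345]), (array([133.4, 200.9]), [125, 194, 18, 16, 190])]
scene pan [133 138 142] [156 176 182]
((136.0513153076172, 151.3198699951172), (41.248512268066406, 60.14632034301758), 72.67147064208984)
circle 0.5759066343307495 -0.2789187729358673 0.05920422449707985
side pan [121 124 129] [69 75 81]
((257.9976806640625, 257.5280456542969), (398.8435363769531, 608.8943481445312), 77.77580261230469)
circle 0.5135491490364075 -0.1283114105463028 0.5919288396835327
(array([ 0.53504559, -0.13946366, -0.04515221]), [np.float64(0.1865158145915584), np.float64(0.1865158145915585)])
red (array([0.5174658 , 0.22720787, 0.1344198 ]), [np.float64(0.0016626556776558382), np.float64(0.0016626556776559293)]) blue (array([0.57616424, 0.21876292, 0.13363306]), [np.float64(0.0010579216551847178), np.float64(0.0010579216551847082)])
```

Call:
arm_command(
  series="15 -6 -4 0 0;31 -13 -7 0 0;31 -13 -7 0 0;31 -13 -7 0 0;31 -13 -7 0 0;31 -13 -7 0 0;31 -13 -7 0 0;31 -13 -7 0 0;31 -13 -7 0 0;31 -13 -7 0 0;31 -13 -7 0 0;31 -13 -6 0 0;15 -7 0 0 0;0 0 0 -0.12 0;0 0 0 0 0",
)

```text
time_s: 1.4
tool_pos: [0.5511, -0.2784, 0.3029]
tool_rot: [-180.0, -0.0, 33.3]
force: [-0.0, -0.5, -1.1]
grip_width: 0.0871
grasp_force: 0.0
```

Run:
```python
from h import *
o=telemetry.get_obs(); im=cams.read_camera("wrist"); cv2.imwrite("pics/w1.png",im)
np.save("w1.npy",np.r_[o["tool_pos"],o["tool_rot"]]); print(o["time_s"],o["tool_pos"],o["tool_rot"],o["qpos"])
K,c,Rm=pose("wrist",o); 
v=Rm.T@(np.array([.576,-.279,.074])-c); p=K@v/v[2]; print(p)
```

```text
1.4 [ 0.55110938 -0.27841733  0.30287033] [-1.79979348e+02 -3.85004117e-02  3.32819594e+01] [ 39.40854518  13.96349179 -18.50250635  80.21785473   4.35652271
  86.51890057 -35.5655811 ]
[264.91028705 145.52685589   1.        ]
```

View pics/w1.png

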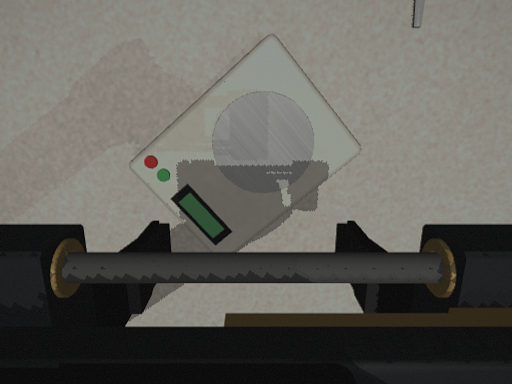

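Wrist view: the pan circle is centred at about (262.5,142). Casting the scene estimate into this view gives (265,145), so they agree. The balance's display is toward -x, as described. Next I turn to the crate diagonal and go over the red cap.

Call:
arm_command(
  series="0 0 0 -0.117 0;0 0 0 -0.117 0;0 0 0 -0.117 0;0 0 0 -0.117 0;0 0 0 -0.117 0;0 0 0 -0.117 0;0 0 0 -0.117 0;0 0 0 -0.117 0;0 0 0 -0.117 0;0 0 0 -0.117 0;0 0 0 -0.117 0;0 0 0 -0.117 0;0 0 0 -0.117 0;0 0 0 -0.117 0",
)

```text
time_s: 2.62
tool_pos: [0.5489, -0.2827, 0.3025]
tool_rot: [-180.0, 0.0, 126.7]
force: [0.0, -0.5, 0.5]
grip_width: 0.0869
grasp_force: 0.0
```

Call:
arm_command(
  series="14 9 0 0 0;28 18 0 0 0;28 18 0 0 0;28 18 0 0 0;28 19 0 0 0;28 18 0 0 0;28 19 0 0 0;28 18 0 0 0;28 19 0 0 0;28 18 0 0 0;28 19 0 0 0;28 18 0 0 0;28 19 0 0 0;28 18 0 0 0;28 18 0 0 0;14 10 0 0 0;0 0 0 0 0;0 0 0 0 0",
)

```text
time_s: 4.12
tool_pos: [0.519, 0.221, 0.3024]
tool_rot: [-180.0, 0.0, 126.6]
force: [0.9, -0.8, -0.1]
grip_width: 0.0872
grasp_force: 0.0
```

Run:
```python
from h import *
# pan: scene + wrist w1
w=np.load("w1.npy"); o1=dict(tool_pos=w[:3],tool_rot=w[3:])
print('pan',tri([ray(pose("scene"),(136.05,151.3)),ray(pose("wrist",o1),(262.5,142))]), plane(pose("wrist",o1),(262.5,142),.074))
o=telemetry.get_obs(); im=cams.read_camera("wrist"); cv2.imwrite("pics/w2.png",im); np.save("w2.npy",np.r_[o["tool_pos"],o["tool_rot"]])
print(o["time_s"],o["tool_pos"],o["tool_rot"],o["qpos"])
for c in("red","blue"): print(c,blobs(mask(im,c)))
```

```text
pan (array([ 0.57851809, -0.27521234,  0.07649923]), [np.float64(0.0004401449416773065), np.float64(0.0004401449416772484)]) [ 0.57792265 -0.27522314  0.074     ]
4.1167 [0.51904295 0.22101241 0.30242063] [-1.79957826e+02  1.96890211e-02  1.26599008e+02] [ 17.2498292   10.88400074 -49.229934    86.93763917   8.26532514
  85.98817814   4.54581325]
red []
blue [(array([297.9, 208.6]), [285, 193, 27, 31, 615])]
```

View pics/w2.png

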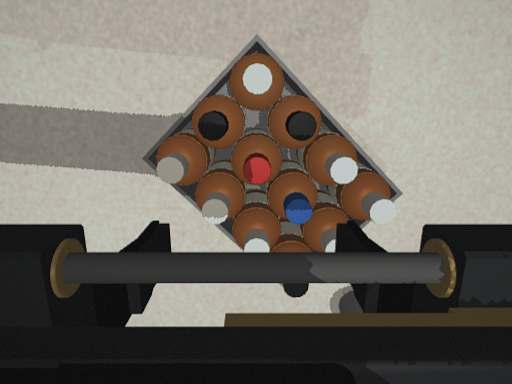

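Wrist view: the red cap is at (257,170) and the blue cap at (298,208). The crate's edges run at about 46° in the image, so the fingers line up with its diagonal.

Run:
```python
from h import *
im=cv2.imread("pics/w2.png"); w=np.load("w2.npy"); o=dict(tool_pos=w[:3],tool_rot=w[3:]); P=pose("wrist",o)
b,g,r=[im[...,i].astype(int) for i in range(3)]
m=((r>80)&(r>2*g)&(r>2*b)&(g-b<15)).astype(np.uint8)*255
m[:140]=0;m[200:]=0;m[:,:235]=0;m[:,285:]=0
print(blobs(m)); print(im[155:190:3,257].tolist())
for (c,s) in blobs(m):
    top=(s[0]+s[2]/2-.5, s[1]+s[3]-s[2]/2-.5); print(top,plane(P,top,.145), 'diam',s[2]/P[0][0,0]*(P[1][2]-.145))
    print(tri([ray(P,c),ray(pose("scene"),(393.5,234.5)),ray(pose("side"),(157,226))]))
```

```text
[(array([256.7, 169.8]), [243, 156, 28, 28, 600])]
[[19, 20, 66], [59, 63, 183], [58, 61, 181], [56, 59, 178], [55, 59, 177], [55, 59, 176], [52, 56, 174], [51, 55, 173], [52, 56, 173], [51, 54, 175], [97, 101, 110], [88, 89, 87]]
(256.5, 169.5) [0.51904492 0.22816732 0.145     ] diam 0.026886014878458056
(array([0.51931051, 0.22722923, 0.13811071]), [np.float64(0.0010030944292189225), np.float64(0.0016368402106496957), np.float64(0.0016689215767637692)])
```

Call:
arm_command(
  series="3 2 10 0 0;3 2 20 0 0;0 0 25 0 0;0 0 25 0 0;0 0 25 0 0;0 0 25 0 0;0 0 20 0 0;0 0 15 0 0;0 0 10 0 0;0 0 9 0 0;0 0 0 0 0",
  squeeze=25,
)

```text
time_s: 5.08
tool_pos: [0.5191, 0.2255, 0.1167]
tool_rot: [-179.8, -0.0, 126.6]
force: [-0.7, -1.0, 0.0]
grip_width: 0.0867
grasp_force: 0.0
```

Run:
```python
from h import *
o=telemetry.get_obs(); print(o["tool_pos"],o["tool_rot"],o["force"])
for n in("wrist","side"): cv2.imwrite(f"pics/{n}3.png",cams.read_camera(n))
a=cv2.imread("pics/wrist3.png"); b=cv2.imread("pics/side3.png")[120:340,20:300]
cv2.imwrite("pics/c3.png",np.hstack([cv2.resize(a,(400,300)),cv2.resize(b,(380,300))]))
```

```text
[0.51911328 0.2255498  0.11667418] [-1.79837502e+02 -3.08827547e-02  1.26553219e+02] [-0.69486548 -1.03532038  0.03952825]
```

View pics/c3.png

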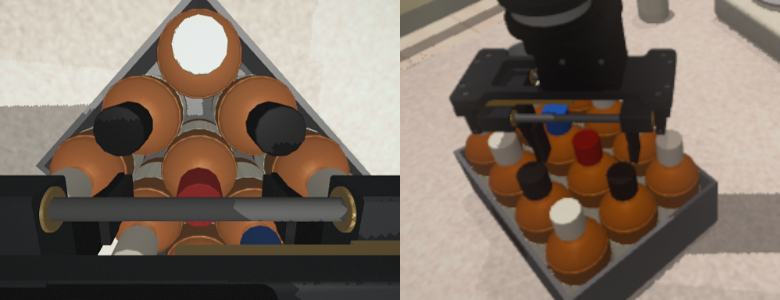

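The fingers straddle the red cap (wrist crop at about (200,195)) along the diagonal, touching nothing and with force near zero. I make the small correction and close.

Call:
arm_command(
  series="2 1 0 0 0;0 0 0 0 100;0 0 0 0 180;0 0 0 0 255;0 0 0 0 255;0 0 0 0 255;0 0 0 0 255;0 0 0 0 255;0 0 0 0 255;0 0 0 0 255;0 0 0 0 255;0 0 0 0 255",
  squeeze=25,
)

```text
time_s: 6.18
tool_pos: [0.5192, 0.2289, 0.1185]
tool_rot: [-179.9, 0.0, 126.7]
force: [-1.0, -0.3, 0.9]
grip_width: 0.0274
grasp_force: 25.0
```

Call:
arm_command(
  series="0 0 -2 0 255;0 0 -4 0 255;0 0 -6 0 255;0 0 -8 0 255;0 0 -10 0 255;0 0 -10 0 255;0 0 -10 0 255;0 0 -10 0 255;0 0 -10 0 255;0 0 -12 0 255;0 0 -14 0 255;0 0 -14 0 255;0 0 -14 0 255;0 0 -14 0 255;0 0 -14 0 255;0 0 -12 0 255;0 0 -10 0 255;0 0 -6 0 255;0 0 0 0 255;0 0 0 0 255",
)

```text
time_s: 7.85
tool_pos: [0.5195, 0.2292, 0.2984]
tool_rot: [-180.0, 0.0, 126.7]
force: [0.7, 0.2, -2.7]
grip_width: 0.0274
grasp_force: 25.0
```

Run:
```python
from h import *
o=telemetry.get_obs(); print(o["time_s"],o["tool_pos"],o["force"],o["grip_width"],o["grasp_force"])
a,b=[cams.read_camera(n) for n in("scene","side")]
cv2.imwrite("pics/c4.png",np.hstack([a[100:384,220:512],b[40:324,20:320]]))
```

```text
7.85 [0.51946152 0.22916584 0.29840579] [ 0.67876152  0.18613042 -2.74059638] 0.02737122133857456 24.988435423001647
```

View pics/c4.png

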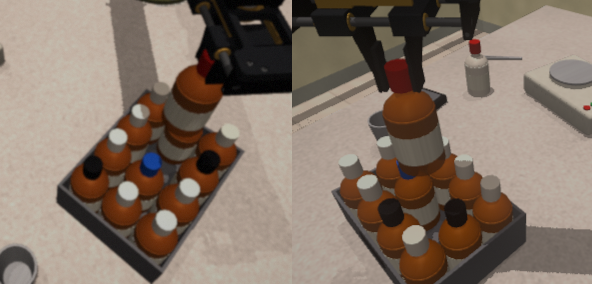

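The red bottle hangs clear above the crate and upright. The blue-capped bottle is still in place, at crop (152,165). Now I carry the red bottle across to the pan.

Call:
arm_command(
  series="-6 -4 0 0 255;-13 -8 0 0 255;-20 -12 0 0 255;-26 -15 0 0 255;-26 -15 0 0 255;-26 -15 0 0 255;-26 -15 0 0 255;-26 -15 0 0 255;-26 -15 0 0 255;-26 -15 0 0 255;-26 -15 0 0 255;-26 -15 0 0 255;-26 -15 0 0 255;-26 -15 0 0 255;-26 -15 0 0 255;-26 -15 0 0 255;-25 -15 0 0 255;-19 -11 0 0 255;-12 -7 0 0 255;-6 -4 0 0 255",
)

```text
time_s: 9.62
tool_pos: [0.5754, -0.2788, 0.2973]
tool_rot: [-179.9, -0.1, 126.5]
force: [-0.0, -0.7, -2.3]
grip_width: 0.0272
grasp_force: 25.0
```

Call:
arm_command(
  series="0 0 0 0 255;0 0 0 0 255;0 0 0 0 255",
)

```text
time_s: 9.87
tool_pos: [0.5768, -0.2734, 0.2988]
tool_rot: [180.0, -0.0, 126.8]
force: [1.3, 0.7, -2.1]
grip_width: 0.0277
grasp_force: 25.0
```

Run:
```python
from h import *
o=telemetry.get_obs(); print(o["time_s"],o["tool_pos"],o["tool_rot"],o["force"],o["grip_width"])
a,b=[cams.read_camera(n) for n in("scene","side")]; cv2.imwrite("pics/scene5.png",a); cv2.imwrite("pics/side5.png",b)
cv2.imwrite("pics/c5.png",cv2.resize(np.hstack([a[20:270,30:280],b[0:250,190:440]]),(800,400)))
p=o["tool_pos"]
for n in("scene","side"):
    K,c,Rm=pose(n)
    for z in(0,-.14+.0265): # expected cap-region axis and underside
        v=Rm.T@(p+[0,0,z-.005]-c); print(n,z,(K@v/v[2])[:2].round(1))
```

```text
9.8667 [ 0.57676139 -0.27339579  0.29882346] [ 1.79952962e+02 -3.36642696e-02  1.26840554e+02] [ 1.3455066   0.69083086 -2.10319529] 0.027671871453027696
scene 0 [102.2  57.8]
scene -0.11350000000000002 [122.8 112.1]
side 0 [310.7  15.3]
side -0.11350000000000002 [304.9  68.9]
```

View pics/c5.png

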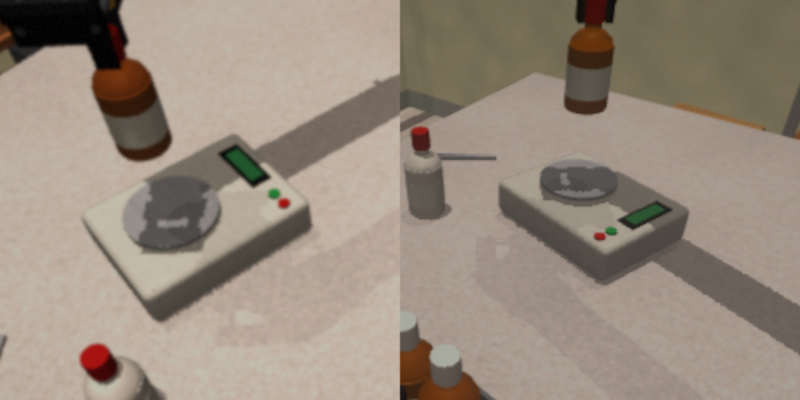

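The bottle is upright above the pan. In the side crop the bottle sits over the pan (crop x about 587 against the pan's 578, in line with perspective). I lower it, slowly near contact.

Call:
arm_command(
  series="-1 -1 4 0 255;-1 0 8 0 255;0 0 12 0 255;0 0 14 0 255;0 0 14 0 255;0 0 14 0 255;0 0 12 0 255;0 0 9 0 255;0 0 6 0 255;0 0 4 0 255;0 0 3 0 255;0 0 2 0 255;0 0 0 0 255;0 0 0 0 255",
)

```text
time_s: 11.13
tool_pos: [0.577, -0.2781, 0.1971]
tool_rot: [180.0, 0.0, 126.7]
force: [-0.1, 0.2, -2.2]
grip_width: 0.0273
grasp_force: 25.0
```

Run:
```python
from h import *
o=telemetry.get_obs(); print(o["time_s"],o["tool_pos"],o["force"])
a,b=[cams.read_camera(n) for n in("scene","side")]
cv2.imwrite("pics/c6.png",cv2.resize(np.hstack([a[70:220,70:220],b[40:190,230:380]]),(800,400),interpolation=cv2.INTER_CUBIC))
```

```text
11.1333 [ 0.57700831 -0.27813551  0.19705786] [-0.07629447  0.16532686 -2.17277181]
```

View pics/c6.png

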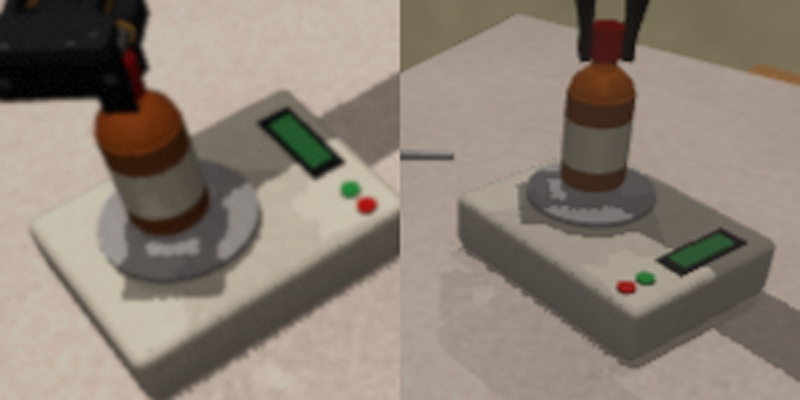

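The bottle is centred over the pan in both views, with a gap of about 10 mm. I lower it in 1 mm steps and watch the force.

Call:
arm_command(
  series="0 0 1 0 255;0 0 1 0 255;0 0 1 0 255;0 0 1 0 255;0 0 1 0 255;0 0 1 0 255;0 0 1 0 255;0 0 0 0 255;0 0 0 0 255;0 0 0 0 255",
)

```text
time_s: 12.07
tool_pos: [0.5767, -0.2781, 0.1896]
tool_rot: [-180.0, 0.0, 126.7]
force: [0.2, 0.3, -3.3]
grip_width: 0.0274
grasp_force: 25.0
```

Call:
arm_command(
  series="0 0 1 0 255;0 0 1 0 255;0 0 0 0 255;0 0 0 0 255",
)

```text
time_s: 12.4
tool_pos: [0.5767, -0.278, 0.1875]
tool_rot: [-180.0, -0.0, 126.7]
force: [-0.3, -0.1, -2.2]
grip_width: 0.0273
grasp_force: 25.0
```

Call:
arm_command(
  series="0 0 1 0 255;0 0 0 0 255;0 0 0 0 255",
)

```text
time_s: 12.65
tool_pos: [0.5769, -0.2783, 0.1875]
tool_rot: [180.0, 0.1, 126.7]
force: [-1.7, -0.3, 3.8]
grip_width: 0.0273
grasp_force: 25.0
```

The force flipped from about -2 to +3.8 N at TCP z = 0.1875, which is exactly the height predicted for contact. The bottle is standing, so I release and rise.

Call:
arm_command(
  series="0 0 0 0 220;0 0 0 0 190;0 0 0 0 150;0 0 0 0 100;0 0 0 0 50;0 0 0 0 0;0 0 0 0 0;0 0 0 0 0;0 0 0 0 0",
)

```text
time_s: 13.4
tool_pos: [0.5767, -0.278, 0.1864]
tool_rot: [-180.0, -0.0, 126.7]
force: [0.1, -0.2, 0.5]
grip_width: 0.0665
grasp_force: 0.0
```

Call:
arm_command(
  series="0 0 -3 0 0;0 0 -8 0 0;0 0 -15 0 0;0 0 -20 0 0;0 0 -20 0 0;0 0 -20 0 0;0 0 -15 0 0;0 0 -8 0 0;0 0 0 0 0;0 0 0 0 0",
)

```text
time_s: 14.23
tool_pos: [0.5768, -0.278, 0.2956]
tool_rot: [180.0, 0.0, 126.7]
force: [0.4, 0.5, -1.0]
grip_width: 0.0867
grasp_force: 0.0
```

Run:
```python
from h import *
o=telemetry.get_obs(); print(o["time_s"],o["tool_pos"],o["force"],o["grip_width"])
a,b=[cams.read_camera(n) for n in("scene","side")]
cv2.imwrite("pics/c7.png",cv2.resize(np.hstack([a,b]),(800,300)))
B=[[x for x in blobs(mask(im,"blue"),100)] for im in(a,b)];print(B)
b0=tri([ray(pose("scene"),(371.6,261.4)),ray(pose("side"),(133.4,200.9))])[0]
for x in B[1]:
  if x[0][1]>150: print(b0,tri([ray(pose("scene"),B[0][0][0]),ray(pose("side"),x[0])]))
rr=[[x for x in blobs(mask(im,"red"),40)] for im in(a,b)];print(rr)
```

```text
14.2333 [ 0.57677183 -0.27800045  0.29564711] [ 0.35787843  0.45636833 -0.95511254] 0.08672297437476939
[[(array([371.8, 261.4]), [362, 253, 20, 18, 270])], [(array([495.1,  43.3]), [475, 33, 37, 22, 553]), (array([133.1, 203.8]), [125, 194, 18, 25, 250])]]
[0.58065905 0.21783895 0.14273534] (array([0.57916179, 0.21912758, 0.13952221]), [np.float64(0.001948839458130815), np.float64(0.0019488394581307687)])
[[(array([113.1,  97.4]), [108, 93, 12, 10, 84]), (array([ 88.8, 242.9]), [81, 236, 17, 15, 196])], []]
```

View pics/c7.png

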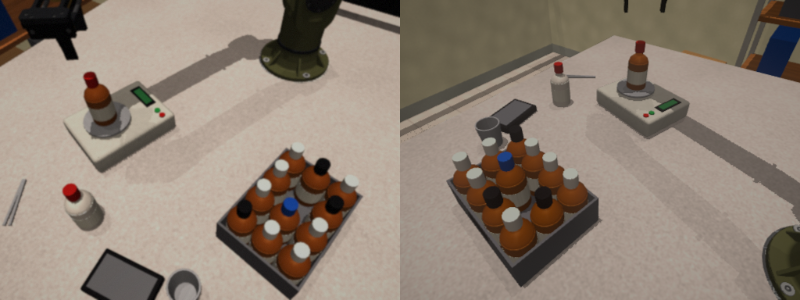

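The red-capped bottle stands upright and released in the middle of the pan, the blue-capped one is within about 2 mm of where it started, and the gripper is clear.

```bash
python3 -c "
from cell import env
print(env.sign_off())"
```

```text
the job is handed in; nothing more can be done
None
```

I handed the job in at about 14 s of the 38 s allowed: the red-capped bottle stands upright and released in the middle of the balance pan, and the blue-capped bottle is upright in the crate, within about 4 mm of its start by the cameras (my "about 2 mm" just before was too low); the sign-off returned no verdict.

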